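Fit up two flanged pipes on their mandrels for tacking

ROBOT

A 6-joint arm with a two-finger parallel gripper is mounted at the origin on the work surface. World frame = base frame: x ahead of the robot, y to its left, z up, the work surface at z = 0. Lengths are in mm, angles in degrees, forces in N, time in s.
With the tool pointing down it reaches from about 350 to 850 mm from the base axis. Payload 8.1 kg.
Tool frame: the origin (TCP) lies at the very end of the fingers, on their centre line; the grasp point (between the pads) lies 19 mm behind it; z points along the fingers, y is the line along which they close (so a half turn about z gives the same grasp; the last joint's range is limited). The gripper opens to 85 mm and grips with 20 to 120 N. Pads are 22 mm wide; open, the fingers measure 114 mm over their backs; the gripper's body (76 mm by 85 mm) begins 54 mm behind the grasp point. The pads swing forward as they close: fully open they stand 13 mm farther back than shut.
Start: joints at [71.368, 7.471, 85.268, -0, 87.261, -4.893], TCP at [142.483, 582.841, 231.292] pointing down, gripper open.
Joint ranges: [-169.43, 169.43], [-51.17, 129.36], [1.28, 143.12], [-76.62, 256.62], [0, 156.53], [-152.29, 152.29]. Speed limits (degrees/s): [136.94, 136.94, 159.86, 180, 180, 180].

INTERFACE

Orientations are given as [roll, pitch, yaw] about the fixed x, y, z axes, in that order (R = Rz(yaw) Ry(pitch) Rx(roll)).
In Python, from bench import sense, eyes, job, models gives the robot as it stands. The module is installed in compiled form; this text tells all that it offers.
- The arm moves only by the tool apply_moves, never from a script. Its argument "rows" is a list of rows, each a list of 6 numbers: the shift along the tool's x, y, z in mm, then the turn, a rotation vector about the tool's x, y, z in rad. In form: [[dx, dy, dz, rx, ry, rz], ...]. A call has exactly 5 rows; each row shifts and turns the commanded pose from where the row before left it, along the tool's axes as they then stand; what a row does not reach is not made up. A row lasts 1/8 s, in which the tool goes at most 62.5 mm and 10.7 degrees, less where a joint would pass 70% of its speed; a pose out of reach is approached as far as the arm can. A call is refused whole if a number of a shift passes 62.5 or a number of a turn 0.188, either way. A call with a gripper value outside its range is refused whole. "fingers" is the finger opening in mm, from 0 to 85.4, set as the call begins (left out, the last holds). The fingers move at their own pace and stop on an object; "grip_force" is the grip in N (left out, the last holds). Time passes only in rows, so rows that do not move let the fingers close, or fill a call up. It gives the time, the measured TCP pose, the force, the opening and the grip force at its end, in the units of the state.
- sense(): the state, without advancing time (a new reading comes with each control period).
- eyes.snapshot(name): name is "side" or "top" or "wrist"; returns (picture, depth): 384x512x3 uint8, red, green, blue; 384x512 float32, mm along the optical axis (not along the pixel's ray), 0 where there is no reading.
- eyes.get_calibration(name): a dict with "intrinsics" (3x3 intrinsics, pixels), "D" ([k1, k2, p1, p2, k3] as OpenCV has them; the pictures are not rectified), "R" (3x3) and "t" (3): a world point X has camera coordinates R X + t; the wrist camera has in their place "mount" (4x4, takes a point from camera to tool coordinates, whose origin is the TCP and whose axes are the flange's). Camera axes: x right, y down, z forward; pixel columns grow to the right and rows downward; lengths in mm; the calibration is good to about 2 mm. A picture is of the moment at which its call begins: read the wrist's pose just before it. get_calibration takes no time and is no camera call.
- job.hand_in(): hands the job in; it is judged then, once.
Trained networks look in the newest picture that a camera, given by its name, has taken for a name from the list of things; names that differ only in an ending like _2 or _b are one class to them, and where a whole thing is asked for, a point or a joint stands for the part that bears it (a point fixed in the world has none). Each returns a list of dicts, best first, with "confidence" (0 to 1); they miss things now and then, are a little off and sometimes report something else, mostly with a low value. They report only what shows in the picture. A call takes as long as a camera call. They do not tell look-alikes from the thing itself.
- models.boxes_of(name, camera): "xyz" ([x, y, z] in mm, in world coordinates, good to about 4 mm: the middle of the surface that is visible of it).
- models.cut_out(name, camera): "pixels" (384x512 bool, what is visible of it).
- models.place_of(name, camera): "xyz" ([x, y, z] in mm, in world coordinates, good to about 4 mm: a listed point, or the origin of a listed thing).
The state is a dict: "time": time; "joint_pos": joint angles; "qd": joint speeds; "joint_efforts": joint torques, N m; "tool_pos": TCP position; "tcp_rot": TCP orientation; "ft_force": force on the tool from outside, world axes, zero at the start; "wrist_torque": the same for the moment, N m; "finger_gap": finger opening in mm; "grip_force": force on a finger pad.
Only numpy, scipy, OpenCV 4.12 (cv2) and the standard library are available. Lean on these libraries where they do the work, as an engineer would, in place of code of your own. Each camera call takes 0.05 s, during which the arm holds its last target. There are 200 camera calls.

TASK

Fit up two pipe pieces for tacking, each standing on its mandrel with the parts seated flat on one another. On the square-based mandrel put the square flange, its sides in line with the sides of the base, then stand the long tube on it over the spigot, and lay the oval flange centred on the tube's top end; on the round-based mandrel put the round flange and then the short tube. Leave the two finished practice welds where they lie.

Things in the scene. Friction and masses are not known exactly. Their poses are not given: they have to be found in the camera images.
- square_base: Centring mandrel on a square magnetic base, fixed to the table: dark steel block 80 x 80 mm, 20 mm high, with a bright upright round spigot 34 mm in diameter in its middle; the spigot's straight part ends 23 mm above the base's top and a blunt tapered nose carries on to 35 mm above it (55 mm over the table). Origin on the table under the spigot's axis, z up, x and y along the block's sides. A small switch sticks out 13 mm from the middle of the +x side.
- round_base: The same mandrel and spigot on a round magnetic base: dark steel disc 80 mm in diameter, 20 mm high, spigot 34 mm in diameter reaching 55 mm over the table. Origin on the table under the spigot's axis, z up. A small switch sticks out 13 mm from its +x side.
- square_flange: Loose dull brown-grey steel flange, square, 62 x 62 mm, 12 mm thick, with a 40 mm through bore in its middle and four small bolt holes. About 0.24 kg. Starts lying flat on the table. Origin at its centre (mid-thickness), z up through the bore, x and y along its sides.
- round_flange: Loose dull brown-grey steel flange, round, 64 mm in diameter, 12 mm thick, with a 40 mm through bore and six small bolt holes. About 0.18 kg. Starts lying flat on the table. Origin at its centre (mid-thickness), z along the bore.
- oval_flange: Loose dull brown-grey steel two-bolt oval flange, 92 mm long and 60 mm across, 12 mm thick, with a 40 mm through bore and one bolt hole in each ear. About 0.24 kg. Starts lying flat on the table. Origin at the centre of the bore (mid-thickness), z along the bore, x along the long way.
- long_tube: Loose plain grey-brown steel tube 90 mm long, 48 mm outside and 40 mm inside diameter, open at both ends, about 0.36 kg. Starts standing on end on the table. Origin on its axis at mid-length (45 mm above its lower end), z along the axis.
- short_tube: Loose plain grey-brown steel tube 45 mm long, 48 mm outside and 40 mm inside diameter, open at both ends, about 0.18 kg. Starts standing on end on the table. Origin on its axis at mid-length (22.5 mm above its lower end), z along the axis.
- tee_coupon: Finished practice weld, not part of the job, to be left alone: dark steel T-section, a foot 84 x 48 x 6 mm with an upright web 84 x 6 mm along its middle, 48 mm high in all. Loose. Origin at the centre of its underside, x along its length.
- lap_coupon: Finished practice weld, not part of the job, to be left alone: two dark steel strips welded overlapping, 84 x 60 mm, 12 mm high in all. Loose. Origin at the centre of its underside, x along its length.
Mind the look-alikes: they are no part of the job. Leave any blue or yellow look-alike of the long_tube alone. Leave any yellow look-alike of the short_tube alone.

How it is judged (in metres and radians):
At the end, for the whole second after the job is handed in: Both stacks as asked, flat (0.06 rad), at height within 3 mm (oval flange 4 mm): flanges and tubes within 6 mm of their spigot's axis, oval within 8 mm of the tube's centre and 11 mm of the axis, square flange's sides within 0.2 rad of its base's; all released and at rest (horizontal distance between each of square_flange, long_tube and square_base below 0.006 m and z of square_flange in the frame of square_base between 0.023 and 0.029 m and angle between the z axis of each of square_flange, long_tube, oval_flange and the z axis of square_base, either way round below 0.06 rad and (angle between the x axis of square_flange and the x axis of square_base, either way round below 0.2 rad or angle between the x axis of square_flange and the y axis of square_base, either way round below 0.2 rad) and z of long_tube in the frame of square_base between 0.074 and 0.08 m and horizontal distance between oval_flange and long_tube below 0.008 m and horizontal distance between oval_flange and square_base below 0.011 m and z of oval_flange in the frame of square_base between 0.124 and 0.132 m and horizontal distance between each of round_flange, short_tube and round_base below 0.006 m and z of round_flange in the frame of round_base between 0.023 and 0.029 m and angle between the z axis of each of round_flange, short_tube and the z axis of round_base, either way round below 0.06 rad and z of short_tube in the frame of round_base between 0.0515 and 0.0575 m and linear speed of each of square_flange, long_tube, oval_flange, round_flange, short_tube below 0.02 m/s and angular speed of each of square_flange, long_tube, oval_flange, round_flange, short_tube below 0.2 rad/s and contact force between each of square_flange, long_tube, oval_flange, round_flange, short_tube and the fingers below 0.1 N); the robot touches nothing.
It fails at once if a finished practice weld is moved by more than 20 mm (distance of any of tee_coupon, lap_coupon from where it was at the start of the episode above 0.02 m).
It also fails if it takes over 131 s, if anything falls off the work surface, if the arm or the gripper's body presses on something with over 40 N, if the wrist force passes 120 N, or if a joint passes its speed limit or range.

## Working session

There is one attempt and no reset: what is moved stays moved. The work goes in short steps, Python scripts to look and compute and a tool call to move; the robot and the scene stay as the last step left them, time stands still between calls to the robot, and variables do not carry over. Pictures are saved under pics/ and viewed, at most 14 in all, crops included, and the job is handed in when it is done.

Besides the shell and the picture viewer there is one more tool, called after "Request:" as name(argument=value, ...) on one line, values as JSON. apply_moves: Moves the arm, as the interface text tells. Its arguments: {"type":"object","properties":{"rows":{"type":"array"},"fingers":{"type":"number"},"grip_force":{"type":"number"}},"required":["rows"]}

```bash
mkdir -p pics
cat > h.py <<'E'
import numpy as np,cv2
from bench import sense,eyes,job,models
from scipy.spatial.transform import Rotation as Ro
def pose():
    s=sense(); return np.array(s['tool_pos']),Ro.from_euler('xyz',s['tcp_rot'],degrees=True).as_matrix()
def snap(n):
    p,R=pose(); im,d=eyes.snapshot(n); c=eyes.get_calibration(n)
    K=np.array(c['intrinsics']);D=np.array(c['D'])
    if n=='wrist':
        M=np.array(c['mount']); A=R@M[:3,:3]; b=R@M[:3,3]+p
    else:
        A=np.array(c['R']).T; b=-A@np.array(c['t']).ravel()
    return im,d,K,D,A,b
def cloud(S):
    im,d,K,D,A,b=S
    v,u=np.mgrid[:384,:512]
    n=cv2.undistortPoints(np.stack([u,v],-1).reshape(-1,1,2).astype(float),K,D).reshape(384,512,2)
    P=np.dstack([n[...,0]*d,n[...,1]*d,d])@A.T+b
    P[d<=0]=np.nan
    return P
E
python3 - <<'E'
from h import *
print(sense())
S=snap('top'); cv2.imwrite('pics/top.png',cv2.resize(S[0][...,::-1],(800,600)))
P=cloud(S); np.save('top.npy',P)
for n in "square_base round_base square_flange round_flange oval_flange long_tube short_tube tee_coupon lap_coupon".split():
    for r in models.place_of(n,'top'): 
        q=np.array(r['xyz']); print(n,q.round(0),round(r['confidence'],2))
T=snap('side'); cv2.imwrite('pics/side.png',cv2.resize(T[0][...,::-1],(800,600)))
E
```

```text
{'time': 0.0, 'joint_pos': array([ 7.13676528e+01,  7.51497529e+00,  8.53308691e+01, -5.01174873e-04,
        8.72614578e+01, -4.89008760e+00]), 'qd': array([-0.09345739, -0.01052179, -0.06276171, -0.02534931, -0.07864309,
       -0.1442385 ]), 'joint_efforts': array([-1.76325306e-03, -5.69360447e+01, -5.00558996e+01, -3.14322706e-04,
        1.40367297e-02,  3.76076446e-05]), 'tool_pos': array([142.30411596, 582.30300577, 230.23058286]), 'tcp_rot': array([-1.79893046e+02, -8.64818780e-03,  1.66257757e+02]), 'ft_force': array([ 0.26878611, -0.30560518, -0.16883106]), 'wrist_torque': array([0.00608966, 0.00930272, 0.02239471]), 'grip_force': 0.0, 'finger_gap': 85.085040823054}
square_base [471. 127.  -2.] 0.9
round_base [475. -86.   2.] 0.59
square_flange [ 653. -162.    8.] 0.73
round_flange [590. 300.   7.] 0.68
oval_flange [683.  -3.   8.] 0.67
long_tube [475. 413.  44.] 0.78
long_tube [364. 418.  44.] 0.56
long_tube [414. 329.  39.] 0.53
long_tube [473. 130.   0.] 0.23
short_tube [ 411. -345.   24.] 0.64
short_tube [ 378. -437.   24.] 0.61
tee_coupon [ 608. -312.    0.] 0.63
lap_coupon [672. 154.   3.] 0.66
```

View pics/top.png

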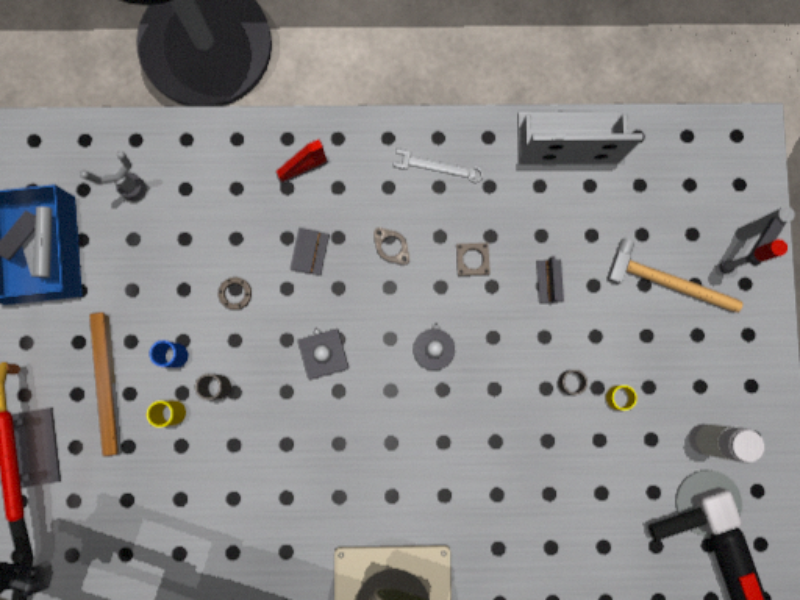

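View pics/side.png

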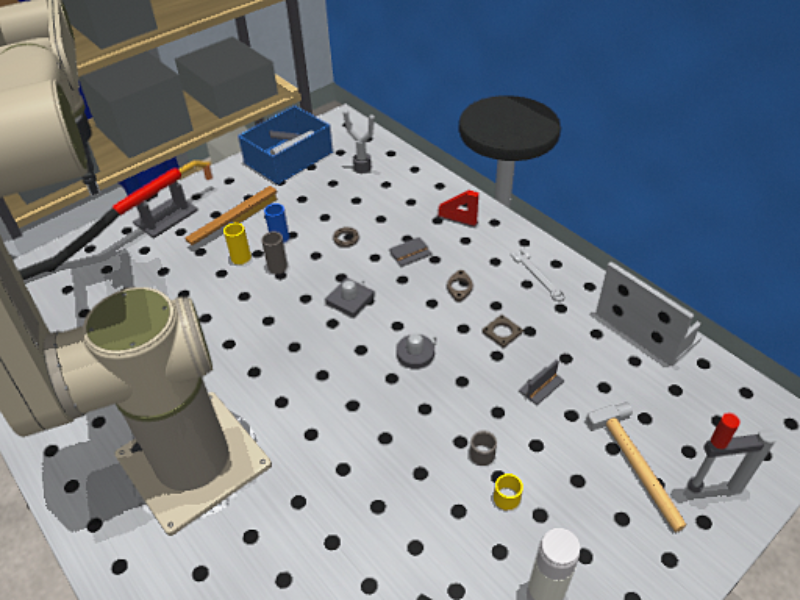

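Candidates (in the 800x600 top view):
- **Long tube:** blue (168,353), grey-brown (212,387), yellow (165,413). Grey-brown fits.
- **Short tube:** grey-brown (572,382), yellow (622,397). Grey-brown fits.

I'll confirm both in one crop and refine the positions.

```bash
cat > m1.py <<'E'
from h import *
S=snap('top'); im=S[0]
a=im[215:275,90:150]; b=im[225:285,350:410]
cv2.imwrite('pics/crop.png',cv2.resize(np.hstack([a,b])[...,::-1],(800,400),interpolation=cv2.INTER_CUBIC))
P=cloud(S)
print('table z',np.nanmedian(P[200:260,160:180,2]))
for n in "square_base round_base square_flange round_flange oval_flange tee_coupon lap_coupon long_tube short_tube".split():
    for r in models.cut_out(n,'top')[:2]:
        m=r['pixels']; q=P[m]; q=q[np.isfinite(q).all(1)]; q=q[q[:,2]>3]
        zt=np.percentile(q[:,2],90); t=q[q[:,2]>zt-8] if 'base' not in n else q[(q[:,2]>10)&(q[:,2]<28)]
        rect=cv2.minAreaRect(t[:,:2].astype(np.float32))
        print(n,round(r['confidence'],2),m.sum(),'zt',zt.round(1),'mean',t.mean(0).round(1),'rect',np.round(rect[0],1),np.round(rect[1],1),round(rect[2],1),'rgb',im[m].mean(0).round())
E
python3 m1.py
```

```text
table z -1.3038040891981382
square_base 0.9 706 zt 47.4 mean [468.5 127.7  18.8] rect [471.8 128.7] [85.8 79. ] 15.9 rgb [101. 100. 104.]
round_base 0.75 566 zt 48.9 mean [476.5 -84.8  19. ] rect [475.8 -85. ] [75.9 78.4] 44.5 rgb [106. 105. 109.]
square_flange 0.87 311 zt 15.3 mean [ 653.1 -163.7   12.1] rect [ 652.4 -163.2] [62.2 59.6] 89.9 rgb [121. 112. 103.]
round_flange 0.51 116 zt 15.0 mean [594.4 293.1  11.5] rect [591.  294.3] [57.9 51.7] 68.7 rgb [107.  97.  88.]
oval_flange 0.58 235 zt 15.2 mean [677.1  -5.5  11.8] rect [677.7  -5.7] [82.2 55.4] 18.2 rgb [132. 122. 113.]
tee_coupon 0.62 416 zt 45.9 mean [ 604.2 -314.2   45. ] rect [ 605.3 -314.9] [78.   7.6] 2.3 rgb [76. 72. 74.]
lap_coupon 0.6 572 zt 14.0 mean [670.5 159.   10.8] rect [669.5 154.3] [59.8 84. ] 79.3 rgb [92. 89. 92.]
long_tube 0.79 334 zt 88.8 mean [471.9 408.6  87.8] rect [470.4 409.8] [46.8 44. ] 39.7 rgb [ 29.  54. 102.]
long_tube 0.6 226 zt 88.0 mean [410.  320.7  86.6] rect [408.8 326.5] [43.8 42.2] 89.7 rgb [58. 54. 51.]
short_tube 0.59 144 zt 46.0 mean [ 410.7 -344.9   43.8] rect [ 410.9 -346. ] [44.8 43.9] 89.4 rgb [71. 67. 64.]
short_tube 0.51 121 zt 46.2 mean [ 374.1 -439.5   43.4] rect [ 376.2 -439. ] [36.5 47.1] 9.2 rgb [119. 106.  12.]
```

View pics/crop.png

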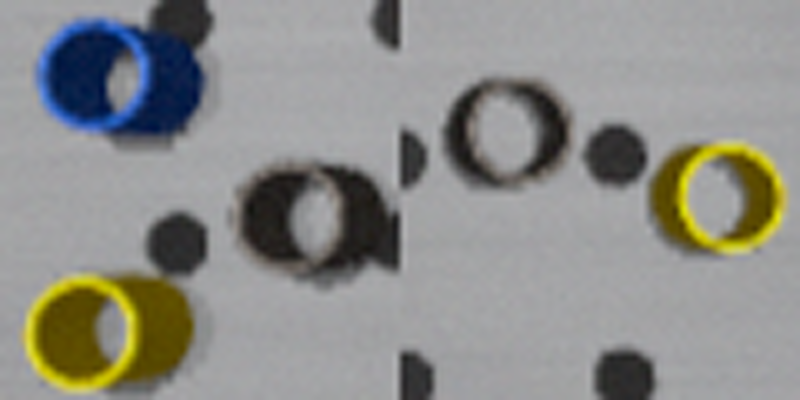

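```bash
cat > plan.py <<'E'
from h import *
import sys
def plan(tgt,yaw,n=None,p=None,R=None):
    if p is None: p,R=pose()
    Rt=Ro.from_euler('xyz',[180,0,yaw],degrees=True).as_matrix()
    rv=Ro.from_matrix(R.T@Rt).as_rotvec(); d=np.array(tgt)-p
    if n is None:
        n=max(np.linalg.norm(d)/60,np.linalg.norm(rv)/0.18); n=int(np.ceil(n/5)*5)
    Rc=R.copy(); rows=[]
    for i in range(n):
        rows.append(np.r_[Rc.T@(d/n),rv/n]); Rc=Rc@Ro.from_rotvec(rv/n).as_matrix()
    rows=[[round(float(x),1) for x in r[:3]]+[round(float(x),4) for x in r[3:]] for r in rows]
    for i in range(0,n,5): print(str(rows[i:i+5]).replace(' ',''))
    return np.array(tgt,float),Rt
if __name__=='__main__':
    p=R=None
    for a in sys.argv[1:]:
        v=eval(a); print('->',a); p,R=plan(v[:3],v[3],v[4] if len(v)>4 else None,p,R)
E
python3 -c "
from h import *
c=eyes.get_calibration('wrist');print(c)"
python3 plan.py 591,296,220,90
```

```text
{'intrinsics': array([[264.91726473,   0.        , 254.33092521],
       [  0.        , 264.91726473, 196.67673081],
       [  0.        ,   0.        ,   1.        ]]), 'D': array([-0.0457198,  0.       ,  0.       ,  0.       ,  0.       ]), 'mount': array([[ 5.68181871e-04, -9.58499426e-01, -2.85093892e-01,
         7.11127599e+01],
       [ 9.99999828e-01,  5.03763721e-04,  2.99285739e-04,
        -2.26633463e-01],
       [-1.43245249e-04, -2.85094013e-01,  9.58499548e-01,
        -1.43159910e+02],
       [ 0.00000000e+00,  0.00000000e+00,  0.00000000e+00,
         1.00000000e+00]])}
-> 591,296,220,90
[[-50.4,-17.2,1.1,0.0,-0.0,0.1331],[-52.2,-10.4,1.1,0.0,-0.0,0.1331],[-53.1,-3.4,1.1,0.0,-0.0,0.1331],[-53.1,3.7,1.1,0.0,-0.0,0.1331],[-52.1,10.7,1.1,0.0,-0.0,0.1331]]
[[-50.3,17.6,1.1,0.0,-0.0,0.1331],[-47.5,24.1,1.1,0.0,-0.0,0.1331],[-43.9,30.2,1.1,0.0,-0.0,0.1331],[-39.5,35.7,1.1,0.0,-0.0,0.1331],[-34.4,40.7,1.1,0.0,-0.0,0.1331]]
```

Request:
apply_moves(rows=[[-50.4,-17.2,1,0,0,0.133],[-52.2,-10.4,1,0,0,0.133],[-53.1,-3.4,1,0,0,0.133],[-53.1,3.7,1,0,0,0.133],[-52.1,10.7,1,0,0,0.133]])

```text
time: 1.68
tool_pos: [367.9, 438.4, 226.5]
tcp_rot: [180.0, -0.0, 127.9]
ft_force: [0.2, 0.8, 0.5]
finger_gap: 85.4
grip_force: 0.0
```

Request:
apply_moves(rows=[[-50.3,17.6,1,0,0,0.133],[-47.5,24.1,1,0,0,0.133],[-43.9,30.2,1,0,0,0.133],[-39.5,35.7,1,0,0,0.133],[-34.4,40.7,1,0,0,0.133]])

```text
time: 2.3
tool_pos: [592.5, 295.0, 221.3]
tcp_rot: [180.0, -0.0, 89.8]
ft_force: [0.8, 0.5, 0.3]
finger_gap: 85.3
grip_force: 0.0
```

```bash
cat > meas.py <<'E'
from h import *
import sys
# meas.py tag name x y zlo zhi rad  : top-face measure in wrist view
def meas(name,S,P,approx,zlo,zhi,rad=55,save=None):
    ok=np.isfinite(P).all(2)&(P[...,2]>zlo)&(P[...,2]<zhi)&(np.hypot(P[...,0]-approx[0],P[...,1]-approx[1])<rad)
    q=P[ok]
    xy=q[:,:2].astype(np.float32)
    c,r=cv2.minEnclosingCircle(xy); rect=cv2.minAreaRect(xy)
    d=xy-xy.mean(0); w,V=np.linalg.eigh(np.cov(d.T)); ax=np.degrees(np.arctan2(V[1,1],V[0,1]))
    print(name,'n',len(q),'z',np.median(q[:,2]).round(1),'mean',xy.mean(0).round(1),'circ',np.round(c,1),round(r,1),'rect',np.round(rect[0],1),np.round(rect[1],1),round(rect[2],1),'longax',round(float(ax),1))
    return ok
if __name__=='__main__':
    tag=sys.argv[1]; S=snap('wrist'); P=cloud(S); np.save('w_%s.npy'%tag,P)
    print('pose',pose()[0].round(1),sense()['tcp_rot'].round(2),'table z',np.nanmedian(P[...,2]).round(1))
    im=S[0].copy()
    for a in sys.argv[2:]:
        n,x,y,lo,hi,*r=a.split(','); ok=meas(n,S,P,(float(x),float(y)),float(lo),float(hi),float(r[0]) if r else 55)
        im[ok]=im[ok]//2+np.array([0,120,0],np.uint8)
    cv2.imwrite('pics/w_%s.png'%tag,im[...,::-1])
E
python3 meas.py rf round_flange,591,296,7,22 long_tube,411,327,82,100
```

```text
pose [597.1 290.  220.5] [1.7986e+02 1.4000e-01 8.9180e+01] table z 1.0
round_flange n 1058 z 12.4 mean [592.5 300.4] circ [592.3 299.5] 31.9 rect [592.2 299.7] [62.2 61.8] 0.9 longax 78.4
long_tube n 809 z 89.3 mean [412.9 329.1] circ [412.9 328.9] 24.3 rect [413.4 328.8] [47.6 47.1] 34.9 longax -168.6
```

View pics/w_rf.png

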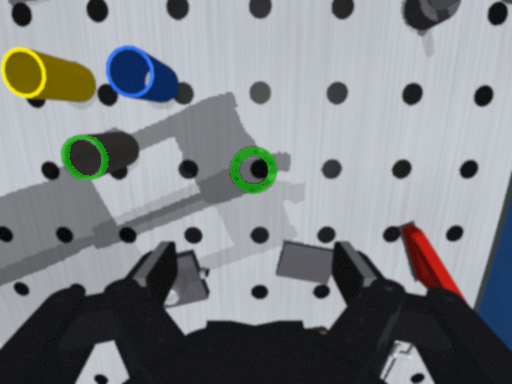

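```bash
python3 plan.py 592.3,299.6,45,90
```

```text
-> 592.3,299.6,45,90
[[2.0,-1.1,35.1,0.0005,0.0005,-0.0029],[2.0,-1.0,35.1,0.0005,0.0005,-0.0029],[2.0,-1.0,35.1,0.0005,0.0005,-0.0029],[1.9,-1.0,35.1,0.0005,0.0005,-0.0029],[1.9,-1.0,35.1,0.0005,0.0005,-0.0029]]
```

Request:
apply_moves(rows=[[2.5,-1.3,44,0,0,-0.0145],[2.5,-1.3,44,0,0,0],[2.5,-1.3,44,0,0,0],[2.5,-1.3,44,0,0,0],[0,0,0,0,0,0]])

```text
time: 2.98
tool_pos: [582.0, 304.6, 40.4]
tcp_rot: [-179.5, 0.2, 90.9]
ft_force: [-0.2, -0.7, -0.1]
finger_gap: 85.5
grip_force: 0.0
```

```bash
python3 meas.py rf2 round_flange,592,299,7,18 long_tube,411,327,82,100; python3 plan.py 592.3,299.6,4,90,5
```

```text
pose [584.3 305.4  43.7] [-1.7978e+02  9.0000e-02  9.0900e+01] table z 1.0
round_flange n 3808 z 12.4 mean [592.2 301.2] circ [592.3 299.3] 32.1 rect [592.2 299.5] [63.2 63. ] 74.7 longax 97.7
long_tube n 0 z nan mean [nan nan] circ [0. 0.] 0.0 rect [0. 0.] [0. 0.] 0.0 longax nan
-> 592.3,299.6,4,90,5
[[-1.2,1.6,7.9,-0.0008,0.0003,0.0032],[-1.2,1.6,7.9,-0.0008,0.0003,0.0032],[-1.2,1.6,7.9,-0.0008,0.0003,0.0032],[-1.2,1.6,7.9,-0.0008,0.0003,0.0032],[-1.2,1.6,7.9,-0.0008,0.0003,0.0032]]meas.py:9: RuntimeWarning: Mean of empty slice.
  d=xy-xy.mean(0); w,V=np.linalg.eigh(np.cov(d.T)); ax=np.degrees(np.arctan2(V[1,1],V[0,1]))
  ret = um.true_divide(
  avg = a.mean(axis, **keepdims_kw)
meas.py:9: RuntimeWarning: Degrees of freedom <= 0 for slice
  d=xy-xy.mean(0); w,V=np.linalg.eigh(np.cov(d.T)); ax=np.degrees(np.arctan2(V[1,1],V[0,1]))
  c *= np.true_divide(1, fact)
  c *= np.true_divide(1, fact)
  return _methods._mean(a, axis=axis, dtype=dtype,
  ret = ret.dtype.type(ret / rcount)
meas.py:10: RuntimeWarning: Mean of empty slice.
  print(name,'n',len(q),'z',np.median(q[:,2]).round(1),'mean',xy.mean(0).round(1),'circ',np.round(c,1),round(r,1),'rect',np.round(rect[0],1),np.round(rect[1],1),round(rect[2],1),'longax',round(float(ax),1))
```

Request:
apply_moves(rows=[[0,0,10,0,0,0],[0,0,0,0,0,0],[0,0,0,0,0,0],[0,0,0,0,0,0],[0,0,0,0,0,0]])

```text
time: 3.65
tool_pos: [586.0, 306.1, 35.7]
tcp_rot: [180.0, -0.0, 90.9]
ft_force: [-0.2, -0.5, 0.5]
finger_gap: 85.4
grip_force: 0.0
```

```bash
python3 plan.py 592.3,299.6,4,90,5; python3 -c "
from h import *
print(sense()['joint_pos'].round(2),pose()[0])"
```

```text
-> 592.3,299.6,4,90,5
[[-1.3,1.2,6.3,0.0001,-0.0,0.0031],[-1.3,1.2,6.3,0.0001,-0.0,0.0031],[-1.3,1.2,6.3,0.0001,-0.0,0.0031],[-1.3,1.2,6.3,0.0001,-0.0,0.0031],[-1.3,1.2,6.3,0.0001,-0.0,0.0031]]
[23.14 25.9  84.38 -0.   69.68 22.25] [586.03175904 306.06944016  35.68078338]
```

Request:
apply_moves(rows=[[-3.3,3.1,0,0,0,0.0157],[-3.3,3.1,10,0,0,0],[0,0,13,0,0,0],[0,0,8,0,0,0],[0,0,0,0,0,0]], fingers=72)

```text
time: 4.28
tool_pos: [590.8, 299.0, 2.5]
tcp_rot: [-179.8, 0.1, 90.0]
ft_force: [-0.9, 0.1, 0.2]
finger_gap: 72.2
grip_force: 0.0
```

Request:
apply_moves(rows=[[0,0,0,0,0,0],[0,0,0,0,0,0],[0,0,0,0,0,0],[0,0,1,0,0,0],[0,0,0,0,0,0]])

```text
time: 4.9
tool_pos: [592.0, 299.4, 3.2]
tcp_rot: [-180.0, 0.0, 90.0]
ft_force: [0.0, -0.8, -0.9]
finger_gap: 72.6
grip_force: 0.0
```

Request:
apply_moves(rows=[[0,0,1,0,0,0],[0,0,0,0,0,0],[0,0,0,0,0,0],[0,0,0,0,0,0],[0,0,0,0,0,0]])

```text
time: 5.52
tool_pos: [592.1, 299.4, 2.3]
tcp_rot: [180.0, -0.0, 90.0]
ft_force: [0.1, -0.8, 0.5]
finger_gap: 72.1
grip_force: 0.0
```

Request:
apply_moves(rows=[[0,0,1,0,0,0],[0,0,0,0,0,0],[0,0,1,0,0,0],[0,0,0,0,0,0],[0,0,0,0,0,0]])

```text
time: 6.15
tool_pos: [592.1, 299.4, 0.3]
tcp_rot: [-180.0, 0.0, 90.0]
ft_force: [0.1, 0.1, -0.1]
finger_gap: 72.2
grip_force: 0.0
```

Request:
apply_moves(rows=[[0,0,1,0,0,0],[0,0,0,0,0,0],[0,0,0,0,0,0],[0,0,0,0,0,0],[0,0,0,0,0,0]])

```text
time: 6.78
tool_pos: [592.1, 299.4, -0.7]
tcp_rot: [180.0, -0.0, 90.0]
ft_force: [0.1, -0.2, -0.7]
finger_gap: 71.9
grip_force: 0.0
```

Request:
apply_moves(rows=[[0,0,1,0,0,0],[0,0,0,0,0,0],[0,0,0,0,0,0],[0,0,0,0,0,0],[0,0,0,0,0,0]])

```text
time: 7.4
tool_pos: [592.1, 299.4, -1.7]
tcp_rot: [180.0, 0.0, 90.0]
ft_force: [-0.2, -0.2, 0.0]
finger_gap: 72.0
grip_force: 0.0
```

Request:
apply_moves(rows=[[0,0,1,0,0,0],[0,0,0,0,0,0],[0,0,0,0,0,0],[0,0,0,0,0,0],[0,0,0,0,0,0]])

```text
time: 8.02
tool_pos: [592.1, 299.4, -2.7]
tcp_rot: [180.0, -0.0, 90.0]
ft_force: [0.4, 0.5, -0.3]
finger_gap: 72.0
grip_force: 0.0
```

Request:
apply_moves(rows=[[0,0,0,0,0,0],[0,0,0,0,0,0],[0,0,0,0,0,0],[0,0,0,0,0,0],[0,0,0,0,0,0]], fingers=50, grip_force=50)

```text
time: 8.65
tool_pos: [592.4, 299.6, -1.8]
tcp_rot: [180.0, -0.0, 90.0]
ft_force: [-1.0, -0.9, 5.2]
finger_gap: 61.6
grip_force: 53.7
```

Request:
apply_moves(rows=[[0,0,0,0,0,0],[0,0,-20,0,0,0],[0,0,-50,0,0,0],[0,0,-50,0,0,0],[0,0,0,0,0,0]])

```text
time: 9.28
tool_pos: [596.0, 301.1, 125.3]
tcp_rot: [179.4, -0.3, 90.0]
ft_force: [0.9, -0.5, -0.6]
finger_gap: 61.7
grip_force: 55.3
```

```bash
python3 plan.py 385,0,250,90
```

```text
-> 385,0,250,90
[[-30.1,-21.0,-12.8,0.0011,-0.0004,-0.0],[-30.1,-21.0,-12.8,0.0011,-0.0004,-0.0],[-30.1,-21.0,-12.8,0.0011,-0.0004,-0.0],[-30.1,-21.0,-12.7,0.0011,-0.0004,-0.0],[-30.1,-21.0,-12.7,0.0011,-0.0004,-0.0]]
[[-30.1,-21.0,-12.7,0.0011,-0.0004,-0.0],[-30.1,-21.0,-12.6,0.0011,-0.0004,-0.0],[-30.1,-21.1,-12.6,0.0011,-0.0004,-0.0],[-30.1,-21.1,-12.5,0.0011,-0.0004,-0.0],[-30.1,-21.1,-12.5,0.0011,-0.0004,-0.0]]
```

Request:
apply_moves(rows=[[-30,-14,-16,0,0,0],[-45,-19,-16,0,0,0],[-50,-20,-16,0,0,0],[-50,-20,-16,0,0,0],[-50,-20,-16,0,0,0]])

```text
time: 9.9
tool_pos: [497.7, 73.0, 197.3]
tcp_rot: [-180.0, 0.0, 90.0]
ft_force: [0.2, -0.4, -0.9]
finger_gap: 61.6
grip_force: 55.3
```

Request:
apply_moves(rows=[[-35,-16,0,0,0,0],[-20,-8,0,0,0,0],[0,0,0,0,0,0],[0,0,0,0,0,0],[0,0,0,0,0,0]])

```text
time: 10.52
tool_pos: [475.1, 20.2, 197.1]
tcp_rot: [-180.0, -0.0, 90.0]
ft_force: [0.3, 0.4, -2.8]
finger_gap: 61.8
grip_force: 55.3
```

```bash
python3 meas.py sb sqbase,471,128,15,25,62 sqspig,471,128,35,60,40; python3 plan.py 475,-180,170,90
```

```text
pose [475.1  20.2 197.1] [-1.7998e+02 -1.0000e-02  9.0050e+01] table z 1.1
sqbase n 4426 z 20.5 mean [473.3 128.7] circ [472.2 127.4] 55.7 rect [477.9 129.4] [92.6 80.9] 14.9 longax 175.0
sqspig n 884 z 51.8 mean [472.9 126.9] circ [472.9 127.8] 17.1 rect [472.9 127.5] [33.  33.4] 46.7 longax 175.5
-> 475,-180,170,90
[[-40.0,-0.1,5.4,-0.0001,-0.0,0.0002],[-40.0,-0.0,5.4,-0.0001,-0.0,0.0002],[-40.0,-0.0,5.4,-0.0001,-0.0,0.0002],[-40.0,-0.0,5.4,-0.0001,-0.0,0.0002],[-40.0,-0.0,5.4,-0.0001,-0.0,0.0002]]
```

View pics/w_sb.png

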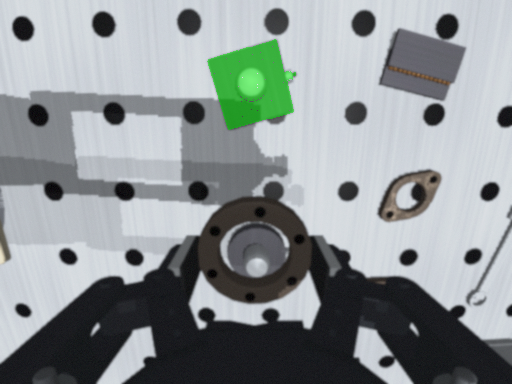

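Request:
apply_moves(rows=[[-30,0,6,0,0,0],[-60,0,6,0,0,0],[-60,0,6,0,0,0],[-35,0,6,0,0,0],[-15,0,3,0,0,0]])

```text
time: 11.2
tool_pos: [474.8, -181.8, 169.7]
tcp_rot: [-180.0, -0.0, 89.9]
ft_force: [-0.2, -0.2, -1.8]
finger_gap: 61.5
grip_force: 55.3
```

Request:
apply_moves(rows=[[0,0,0,0,0,0],[0,0,0,0,0,0],[0,0,0,0,0,0],[0,0,0,0,0,0],[0,0,0,0,0,0]])

```text
time: 11.82
tool_pos: [475.1, -180.1, 170.4]
tcp_rot: [180.0, 0.0, 90.0]
ft_force: [0.5, 0.3, -1.6]
finger_gap: 61.8
grip_force: 55.3
```

```bash
python3 meas.py rb rdspig,475,-85,35,60,40 rdbase,475,-85,15,25,42
python3 - <<'E'
from meas import *
P=np.load('w_sb.npy')
meas('oval',None,P,(680,-4),7,18,60)
ok=np.isfinite(P).all(2)&(np.hypot(P[...,0]-475,P[...,1]-20)<45)&(P[...,2]>170)
z=P[...,2][ok]; print(np.histogram(z,bins=range(190,250,4)))
P=np.load('w_rb.npy');p=pose()[0]
ok=np.isfinite(P).all(2)&(np.hypot(P[...,0]-p[0],P[...,1]-p[1])<60)&(P[...,2]>p[2]+3)&(P[...,2]<p[2]+21)
# bore circle: fit rim of the hole from mask
m=ok.astype(np.uint8)
cs,h=cv2.findContours(m,cv2.RETR_CCOMP,cv2.CHAIN_APPROX_NONE)
i=max((k for k in range(len(cs)) if h[0][k][3]>=0),key=lambda k:cv2.contourArea(cs[k]))
q=np.array([P[v,u] for u,v in cs[i][:,0]]); c,r=cv2.minEnclosingCircle(q[:,:2].astype(np.float32)); print('bore',c,r,'z',np.median(q[:,2]),'rel tcp',np.array(c)-p[:2],p)
meas('hand',None,P,p[:2],p[2]+9,p[2]+20,45)
E
```

```text
pose [ 475.1 -180.3  170.4] [179.99   0.    90.01] table z 1.0
rdspig n 1051 z 51.9 mean [479.1 -85.3] circ [479.1 -84.8] 17.4 rect [478.9 -84.9] [32.7 34.6] 0.6 longax 80.1
rdbase n 3588 z 20.5 mean [478.2 -84.2] circ [478.7 -84.7] 39.8 rect [478.2 -84.8] [77.5 78.5] 4.3 longax 96.4
oval n 1507 z 12.6 mean [680.6  -4.4] circ [681.3  -5.1] 45.9 rect [681.4  -5.8] [81.3 60.4] 11.3 longax -139.4
(array([   0,    0,  115,  505,  783, 5722,  263,  303,  308,  353,  399,
        333,  518,  135]), array([190, 194, 198, 202, 206, 210, 214, 218, 222, 226, 230, 234, 238,
       242, 246]))
bore (476.2123718261719, -180.24595642089844) 20.965070724487305 z 177.13418372708452 rel tcp [1.15202271 0.00629108] [ 475.06034911 -180.2522475   170.41066513]
hand n 6719 z 184.6 mean [ 476.3 -177.6] circ [ 475.5 -174. ] 44.0 rect [ 473.7 -178. ] [63.6 71. ] 51.9 longax -179.5
```

Request:
apply_moves(rows=[[25,1,10,0,0,0],[45,2,30,0,0,0],[20,0.2,40,0,0,0],[5.4,0,20,0,0,0],[0,0,0,0,0,0]])

```text
time: 12.5
tool_pos: [476.5, -84.2, 68.5]
tcp_rot: [-179.8, -0.1, 90.0]
ft_force: [-0.2, -0.1, -2.2]
finger_gap: 61.5
grip_force: 55.3
```

Request:
apply_moves(rows=[[0,0,0,0,0,0],[0,0,10,0,0,0],[0,0,10,0,0,0],[0,0,10,0,0,0],[0,0,8,0,0,0]])

```text
time: 13.12
tool_pos: [477.7, -85.1, 31.3]
tcp_rot: [-179.9, -0.0, 90.0]
ft_force: [1.3, -0.7, -1.6]
finger_gap: 61.3
grip_force: 55.4
```

Request:
apply_moves(rows=[[0,0,8,0,0,0],[0,0,4,0,0,0],[0,0,1.5,0,0,0],[0,0,0,0,0,0],[0,0,0,0,0,0]])

```text
time: 13.75
tool_pos: [478.5, -85.2, 19.2]
tcp_rot: [180.0, 0.0, 90.0]
ft_force: [0.3, 0.3, -2.3]
finger_gap: 61.6
grip_force: 55.4
```

Request:
apply_moves(rows=[[0,0,0.7,0,0,0],[0,0,0,0,0,0],[0,0,0,0,0,0],[0,0,0,0,0,0],[0,0,0,0,0,0]], fingers=74)

```text
time: 14.38
tool_pos: [478.2, -85.1, 18.1]
tcp_rot: [180.0, 0.0, 90.0]
ft_force: [-0.8, -0.6, -0.3]
finger_gap: 74.1
grip_force: 0.0
```

Request:
apply_moves(rows=[[0,0,-20,0,0,0],[0,0,-50,0,0,0],[0,0,-50,0,0,0],[-50,-14,-20,0,0,0],[-50,-14,0,0,0,0]])

```text
time: 15.0
tool_pos: [451.6, -186.6, 161.1]
tcp_rot: [179.7, 0.2, 90.1]
ft_force: [0.7, -0.5, -0.5]
finger_gap: 73.9
grip_force: 0.0
```

Request:
apply_moves(rows=[[-30,-14,0,0,0,0],[-10,0,0,0,0,0],[0,0,0,0,0,0],[0,0,0,0,0,0],[0,0,0,0,0,0]])

```text
time: 15.62
tool_pos: [436.5, -224.2, 158.0]
tcp_rot: [-180.0, -0.0, 90.1]
ft_force: [-0.1, 0.2, 0.0]
finger_gap: 73.7
grip_force: 0.0
```

```bash
python3 meas.py rb2 rdflange,478,-85,28,36,42 rdspig,478,-85,45,60,40
python3 - <<'E'
from h import *
m=models
for r in m.place_of('short_tube','wrist'): print(r)
E
python3 plan.py 411,-345,150,90
```

```text
pose [ 436.5 -224.3  158. ] [-1.7999e+02 -1.0000e-02  9.0070e+01] table z 0.9
rdflange n 2437 z 32.6 mean [479.2 -86. ] circ [479.9 -85.7] 32.1 rect [479.6 -85.5] [62.4 62.8] 2.7 longax 110.3
rdspig n 1178 z 52.1 mean [477.7 -86.4] circ [478.6 -85.2] 16.8 rect [478.1 -85.3] [32.1 32. ] 17.7 longax 146.8
{'xyz': [412.7, -348.0, 25.0], 'confidence': 0.85}
{'xyz': [614.4, -312.6, -0.7], 'confidence': 0.37}
-> 411,-345,150,90
[[-24.1,-5.1,1.6,-0.0,-0.0,0.0002],[-24.1,-5.1,1.6,-0.0,-0.0,0.0002],[-24.1,-5.1,1.6,-0.0,-0.0,0.0002],[-24.1,-5.1,1.6,-0.0,-0.0,0.0002],[-24.1,-5.1,1.6,-0.0,-0.0,0.0002]]
```

View pics/w_rb2.png

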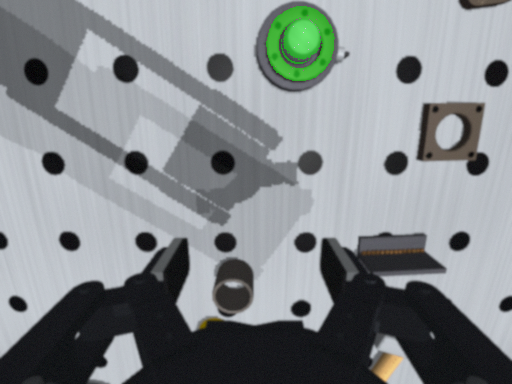

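Run:
```python
from meas import *
P=np.load('w_rb2.npy')
meas('short',None,P,(412,-346),40,50,40)
meas('sqfl',None,P,(652,-163),8,17,55)
```

```text
short n 546 z 45.0 mean [ 413.1 -346.1] circ [ 412.5 -346.7] 24.3 rect [ 412.7 -346.7] [47.7 46.9] 31.7 longax 77.6
sqfl n 2371 z 12.7 mean [ 653.3 -163. ] circ [ 654.7 -164.3] 44.1 rect [ 654.6 -163.9] [64.1 62.7] 1.8 longax -176.3
```

Request:
apply_moves(rows=[[-35,-7,0,0,0,0],[-50,-10,20,0,0,0],[-30,-6,30,0,0,0],[-7.3,-0.9,30,0,0,0],[0,0,20,0,0,0]])

```text
time: 16.35
tool_pos: [411.5, -347.4, 56.4]
tcp_rot: [-179.9, -0.1, 89.9]
ft_force: [-0.1, -0.8, -0.6]
finger_gap: 74.1
grip_force: 0.0
```

Request:
apply_moves(rows=[[0,0,20,0,0,0],[0,0,18,0,0,0],[0,0,10,0,0,0],[0,0,0,0,0,0],[0,0,0,0,0,0]])

```text
time: 16.98
tool_pos: [412.8, -347.9, 10.9]
tcp_rot: [180.0, 0.0, 90.0]
ft_force: [-0.0, -0.2, -0.1]
finger_gap: 74.3
grip_force: 0.0
```

Request:
apply_moves(rows=[[0,0,0,0,0,0],[0,0,0,0,0,0],[0,0,0,0,0,0],[0,0,0,0,0,0],[0,0,0,0,0,0]], fingers=35, grip_force=50)

```text
time: 17.6
tool_pos: [412.8, -348.1, 11.2]
tcp_rot: [179.9, 0.1, 90.0]
ft_force: [-1.4, 2.2, 5.7]
finger_gap: 46.4
grip_force: 51.8
```

Request:
apply_moves(rows=[[0,0,-20,0,0,0],[0,0,-50,0,0,0],[0,0,-40,0,0,0],[0,0,0,0,0,0],[0,0,0,0,0,0]])

```text
time: 18.23
tool_pos: [411.8, -347.0, 119.2]
tcp_rot: [-180.0, -0.0, 90.0]
ft_force: [-0.0, 1.0, -1.6]
finger_gap: 46.3
grip_force: 52.0
```

```bash
cat > hand.py <<'E'
from meas import *
import sys
S=snap('wrist'); P=cloud(S); p,R=pose(); lo,hi=map(float,sys.argv[2:4])
np.save('w_%s.npy'%sys.argv[1],P); cv2.imwrite('pics/h_%s.png'%sys.argv[1],S[0][...,::-1])
q=(P-p)  # relative
ok=np.isfinite(P).all(2)&(np.hypot(q[...,0],q[...,1])<40)&(q[...,2]>lo)&(q[...,2]<hi)
cs,h=cv2.findContours(ok.astype(np.uint8),cv2.RETR_CCOMP,cv2.CHAIN_APPROX_NONE)
L=[k for k in range(len(cs)) if h[0][k][3]>=0]
if L:
    i=max(L,key=lambda k:cv2.contourArea(cs[k])); e=np.array([q[v,u] for u,v in cs[i][:,0]])
    c,r=cv2.minEnclosingCircle(e[:,:2].astype(np.float32)); print('bore rel world',np.round(c,1),round(r,1))
print('pose',p.round(1),'z hist',np.histogram(q[...,2][ok],bins=np.arange(lo,hi+2,2)))
E
python3 hand.py st 28 42
```

```text
bore rel world [1.6 0.4] 20.8
pose [ 411.4 -346.6  118.4] z hist (array([ 471,  507,  666, 2071,  195,  150,  402]), array([28., 30., 32., 34., 36., 38., 40., 42.]))
```

Request:
apply_moves(rows=[[30,8,0,0,0,0],[50,13,0,0,0,0],[55,14,0,0,0,0],[55,14,0,0,0,0],[40,10,10,0,0,0]])

```text
time: 18.9
tool_pos: [470.9, -115.0, 108.8]
tcp_rot: [-179.9, -0.0, 90.0]
ft_force: [0.8, -0.1, -1.3]
finger_gap: 46.7
grip_force: 52.0
```

Request:
apply_moves(rows=[[25,6,20,0,0,0],[6.4,1.1,8,0,0,0],[0,0,0,0,0,0],[0,0,0,0,0,0],[0,0,8,0,0,0]])

```text
time: 19.52
tool_pos: [479.5, -87.3, 75.2]
tcp_rot: [179.8, 0.1, 89.9]
ft_force: [-0.4, -0.1, -1.8]
finger_gap: 46.5
grip_force: 51.9
```

Request:
apply_moves(rows=[[0,0,10,0,0,0],[0,0,10,0,0,0],[0,0,6,0,0,0],[0,0,3,0,0,0],[0,0,0,0,0,0]])

```text
time: 20.15
tool_pos: [478.3, -86.0, 44.9]
tcp_rot: [-180.0, -0.0, 90.0]
ft_force: [-0.1, 1.1, -0.6]
finger_gap: 46.6
grip_force: 51.9
```

Request:
apply_moves(rows=[[0,0,0.8,0,0,0],[0,0,0,0,0,0],[0,0,0,0,0,0],[0,0,0,0,0,0],[0,0,0,0,0,0]])

```text
time: 20.78
tool_pos: [478.4, -86.0, 44.4]
tcp_rot: [180.0, 0.0, 90.0]
ft_force: [-0.4, 0.2, -1.7]
finger_gap: 46.6
grip_force: 51.9
```

Request:
apply_moves(rows=[[0,0,1.5,0,0,0],[0,0,0,0,0,0],[0,0,0,0,0,0],[0,0,0,0,0,0],[0,0,0,0,0,0]])

```text
time: 21.4
tool_pos: [478.6, -86.1, 43.2]
tcp_rot: [180.0, 0.0, 90.0]
ft_force: [-2.6, 1.0, 6.0]
finger_gap: 46.4
grip_force: 52.5
```

Request:
apply_moves(rows=[[0,0,0,0,0,0],[0,0,0,0,0,0],[0,0,0,0,0,0],[0,0,0,0,0,0],[0,0,0,0,0,0]], fingers=75)

```text
time: 22.02
tool_pos: [478.4, -86.0, 42.8]
tcp_rot: [-180.0, -0.0, 90.0]
ft_force: [0.9, -0.3, -0.4]
finger_gap: 75.1
grip_force: 0.0
```

Request:
apply_moves(rows=[[0,0,-20,0,0,0],[0,0,-50,0,0,0],[0,0,-40,0,0,0],[-40,50,0,0,0,0],[-40,40,0,0,0,0]])

```text
time: 22.65
tool_pos: [569.4, -166.0, 155.0]
tcp_rot: [179.8, 0.1, 90.1]
ft_force: [0.2, -0.2, 0.2]
finger_gap: 75.2
grip_force: 0.0
```

Request:
apply_moves(rows=[[-10,10,0,0,0,0],[0,0,0,0,0,0],[0,0,0,0,0,0],[0,0,0,0,0,0],[0,0,0,0,0,0]])

```text
time: 23.28
tool_pos: [577.0, -174.4, 153.2]
tcp_rot: [180.0, 0.0, 90.0]
ft_force: [0.3, 1.2, -0.4]
finger_gap: 75.0
grip_force: 0.0
```

```bash
python3 meas.py s2 short,478,-85,70,86,42 rdflange,478,-85,28,36,42 sqfl,654,-164,8,17,55; python3 plan.py 654.6,-164,40,92
```

```text
pose [ 577.  -174.6  153.1] [1.7998e+02 1.0000e-02 9.0020e+01] table z 1.0
short n 1284 z 76.8 mean [479.7 -84.6] circ [480.1 -85.5] 24.4 rect [480.2 -85.4] [46.7 47.9] 60.2 longax 166.8
rdflange n 1043 z 32.4 mean [495.1 -87.7] circ [480.7 -86. ] 31.8 rect [488.6 -87.8] [63.2 44.7] 77.8 longax 79.6
sqfl n 2213 z 12.5 mean [ 654.6 -162.6] circ [ 654.9 -163.6] 43.3 rect [ 655.1 -163.8] [62.1 62.9] 1.9 longax 128.3
-> 654.6,-164,40,92
[[2.1,15.5,22.6,0.0001,0.0,-0.0069],[2.0,15.5,22.6,0.0001,0.0,-0.0069],[1.9,15.5,22.6,0.0001,0.0,-0.0069],[1.8,15.6,22.6,0.0001,0.0,-0.0069],[1.7,15.6,22.6,0.0001,0.0,-0.0069]]
```

View pics/w_s2.png

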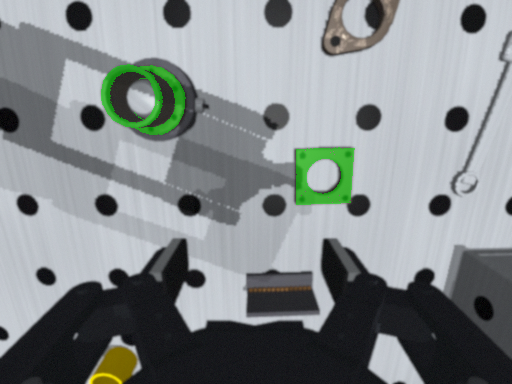

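Request:
apply_moves(rows=[[2,20,10,0,0,-0.033],[3,35,30,0,0,0],[3,18,35,0,0,0],[1.3,5,25,0,0,0],[0,0,15,0,0,0]])

```text
time: 23.95
tool_pos: [654.2, -163.2, 35.9]
tcp_rot: [-179.9, -0.0, 91.9]
ft_force: [0.0, -0.3, -0.5]
finger_gap: 75.3
grip_force: 0.0
```

Request:
apply_moves(rows=[[0,0,15,0,0,0],[0,0,8,0,0,0],[0,0,0,0,0,0],[0,0,0,0,0,0],[0,0,0,0,0,0]])

```text
time: 24.58
tool_pos: [655.5, -164.2, 15.8]
tcp_rot: [179.9, 0.0, 91.9]
ft_force: [-0.4, -0.0, -0.8]
finger_gap: 74.9
grip_force: 0.0
```

```bash
python3 plan.py 655,-163.8,-1.7,91.9,5
```

```text
-> 655,-163.8,-1.7,91.9,5
[[0.1,-0.1,3.5,0.0003,0.0001,-0.0001],[0.1,-0.1,3.5,0.0003,0.0001,-0.0001],[0.1,-0.1,3.5,0.0003,0.0001,-0.0001],[0.1,-0.1,3.5,0.0003,0.0001,-0.0001],[0.1,-0.1,3.5,0.0003,0.0001,-0.0001]]
```

Request:
apply_moves(rows=[[0.4,-0.4,7,0,0,0],[0,0,6,0,0,0],[0,0,4,0,0,0],[0,0,0,0,0,0],[0,0,0,0,0,0]])

```text
time: 25.2
tool_pos: [654.6, -163.5, -2.1]
tcp_rot: [180.0, -0.0, 91.9]
ft_force: [-0.4, -0.2, -0.4]
finger_gap: 75.0
grip_force: 0.0
```

Request:
apply_moves(rows=[[0,0,0,0,0,0],[0,0,0,0,0,0],[0,0,0,0,0,0],[0,0,0,0,0,0],[0,0,0,0,0,0]], fingers=50, grip_force=60)

```text
time: 25.82
tool_pos: [655.2, -163.7, -1.3]
tcp_rot: [179.9, 0.0, 91.9]
ft_force: [0.2, -0.4, 6.4]
finger_gap: 60.0
grip_force: 66.0
```

Request:
apply_moves(rows=[[0,0,-20,0,0,0],[0,0,-50,0,0,0],[0,0,-50,0,0,0],[0,0,0,0,0,0],[0,0,0,0,0,0]])

```text
time: 26.45
tool_pos: [654.1, -163.4, 117.8]
tcp_rot: [-180.0, -0.0, 91.9]
ft_force: [-0.4, 0.3, -2.9]
finger_gap: 60.0
grip_force: 65.9
```

```bash
python3 hand.py sf 3 21; python3 plan.py 473,127.6,120,104.9,10
```

```text
bore rel world [ 2.  -0.5] 20.7
pose [ 653.3 -163.1  116.4] z hist (array([ 192,  245,  267,  259,  318, 2527, 5323,  116,  111]), array([ 3.,  5.,  7.,  9., 11., 13., 15., 17., 19., 21.]))
-> 473,127.6,120,104.9,10
[[29.6,-17.1,-0.3,-0.0002,-0.0001,-0.0227],[30.0,-16.4,-0.3,-0.0002,-0.0001,-0.0227],[30.4,-15.7,-0.3,-0.0002,-0.0001,-0.0227],[30.7,-15.0,-0.3,-0.0002,-0.0001,-0.0227],[31.1,-14.3,-0.3,-0.0002,-0.0001,-0.0227]]
[[31.4,-13.6,-0.3,-0.0002,-0.0001,-0.0227],[31.7,-12.9,-0.3,-0.0002,-0.0001,-0.0227],[32.0,-12.2,-0.3,-0.0002,-0.0001,-0.0227],[32.2,-11.4,-0.3,-0.0002,-0.0001,-0.0227],[32.5,-10.7,-0.4,-0.0002,-0.0001,-0.0227]]
```

Request:
apply_moves(rows=[[29.6,-17.1,0,0,0,-0.0227],[30,-16.4,0,0,0,-0.0227],[30.4,-15.7,0,0,0,-0.0227],[30.7,-15,0,0,0,-0.0227],[31.1,-14.3,0,0,0,-0.0227]])

```text
time: 27.12
tool_pos: [561.9, -17.1, 115.4]
tcp_rot: [-179.8, -0.1, 98.4]
ft_force: [-0.3, 0.4, -1.0]
finger_gap: 60.2
grip_force: 66.0
```

Request:
apply_moves(rows=[[31.4,-13.6,0,0,0,-0.0227],[31.7,-12.9,0,0,0,-0.0227],[32,-12.2,0,0,0,-0.0227],[32.2,-11.4,0,0,0,-0.0227],[32.5,-10.7,0,0,0,-0.0227]])

```text
time: 27.75
tool_pos: [471.8, 127.7, 115.7]
tcp_rot: [-179.8, -0.0, 104.9]
ft_force: [0.1, 0.5, -2.9]
finger_gap: 60.0
grip_force: 66.0
```

Request:
apply_moves(rows=[[0,0,20,0,0,0],[0,0,25,0,0,0],[0,0,0,0,0,0],[0,0,0,0,0,0],[0,0,0,0,0,0]])

```text
time: 28.38
tool_pos: [474.8, 127.1, 73.7]
tcp_rot: [179.9, 0.0, 104.9]
ft_force: [-0.2, 0.3, -1.9]
finger_gap: 60.0
grip_force: 66.0
```

```bash
python3 plan.py 471.7,127.8,19,104.9,5
```

```text
-> 471.7,127.8,19,104.9,5
[[0.3,-0.6,10.9,0.0003,0.0,-0.0001],[0.3,-0.6,10.9,0.0003,0.0,-0.0001],[0.3,-0.6,10.9,0.0003,0.0,-0.0001],[0.3,-0.6,10.9,0.0003,0.0,-0.0001],[0.3,-0.6,10.9,0.0003,0.0,-0.0001]]
```

Request:
apply_moves(rows=[[1.4,-3,0,0,0,0],[0,0,12,0,0,0],[0,0,12,0,0,0],[0,0,12,0,0,0],[0,0,8,0,0,0]])

```text
time: 29.0
tool_pos: [470.1, 127.6, 27.3]
tcp_rot: [-179.9, -0.0, 104.9]
ft_force: [-0.6, -0.1, -1.9]
finger_gap: 60.1
grip_force: 66.0
```

Request:
apply_moves(rows=[[0,0,6,0,0,0],[0,0,3,0,0,0],[0,0,2,0,0,0],[0,0,0,0,0,0],[0,0,0,0,0,0]])

```text
time: 29.62
tool_pos: [471.1, 127.8, 18.6]
tcp_rot: [180.0, 0.0, 104.9]
ft_force: [-3.8, -1.0, 6.5]
finger_gap: 60.0
grip_force: 66.9
```

Request:
apply_moves(rows=[[0,0,0,0,0,0],[0,0,0,0,0,0],[0,0,0,0,0,0],[0,0,0,0,0,0],[0,0,0,0,0,0]], fingers=74)

```text
time: 30.25
tool_pos: [470.9, 127.7, 17.8]
tcp_rot: [180.0, 0.0, 104.9]
ft_force: [-0.5, -0.0, 0.0]
finger_gap: 74.2
grip_force: 0.0
```

Request:
apply_moves(rows=[[0,0,-20,0,0,0],[0,0,-50,0,0,0],[0,0,-55,0,0,0.13],[0,0,-45,0,0,0.13],[0,0,0,0,0,0]])

```text
time: 30.88
tool_pos: [473.8, 128.2, 192.8]
tcp_rot: [179.5, -0.1, 89.9]
ft_force: [0.6, 0.4, -0.8]
finger_gap: 74.4
grip_force: 0.0
```

Request:
apply_moves(rows=[[0,0,0,0,0,0],[0,0,0,0,0,0],[0,0,0,0,0,0],[0,0,0,0,0,0],[0,0,0,0,0,0]])

```text
time: 31.5
tool_pos: [470.8, 127.7, 187.5]
tcp_rot: [-180.0, 0.0, 90.0]
ft_force: [0.5, 0.2, -0.1]
finger_gap: 74.1
grip_force: 0.0
```

```bash
python3 meas.py sq3 sqflange,473,128,27,36,55 spig,473,127,45,60 long,413,329,82,100,40; python3 plan.py 413,329,180,90
```

```text
pose [470.8 127.7 187.6] [-179.99    0.     89.99] table z 1.0
sqflange n 1989 z 32.5 mean [472.7 129.1] circ [472.9 127.8] 43.4 rect [472.8 127.3] [62.2 62.7] 14.8 longax 106.4
spig n 644 z 52.0 mean [472.8 130. ] circ [472.9 128.5] 16.6 rect [472.8 128.2] [32.2 31.1] 89.3 longax -170.9
long n 0 z nan mean [nan nan] circ [0. 0.] 0.0 rect [0. 0.] [0. 0.] 0.0 longax nan
-> 413,329,180,90
[[40.3,-11.6,1.5,-0.0,0.0,-0.0],[40.3,-11.6,1.5,-0.0,0.0,-0.0],[40.3,-11.6,1.5,-0.0,0.0,-0.0],[40.3,-11.6,1.5,-0.0,0.0,-0.0],[40.3,-11.6,1.5,-0.0,0.0,-0.0]]meas.py:9: RuntimeWarning: Mean of empty slice.
  d=xy-xy.mean(0); w,V=np.linalg.eigh(np.cov(d.T)); ax=np.degrees(np.arctan2(V[1,1],V[0,1]))
  ret = um.true_divide(
  avg = a.mean(axis, **keepdims_kw)
meas.py:9: RuntimeWarning: Degrees of freedom <= 0 for slice
  d=xy-xy.mean(0); w,V=np.linalg.eigh(np.cov(d.T)); ax=np.degrees(np.arctan2(V[1,1],V[0,1]))
  c *= np.true_divide(1, fact)
  c *= np.true_divide(1, fact)
  return _methods._mean(a, axis=axis, dtype=dtype,
  ret = ret.dtype.type(ret / rcount)
meas.py:10: RuntimeWarning: Mean of empty slice.
  print(name,'n',len(q),'z',np.median(q[:,2]).round(1),'mean',xy.mean(0).round(1),'circ',np.round(c,1),round(r,1),'rect',np.round(rect[0],1),np.round(rect[1],1),round(rect[2],1),'longax',round(float(ax),1))
```

View pics/w_sq3.png

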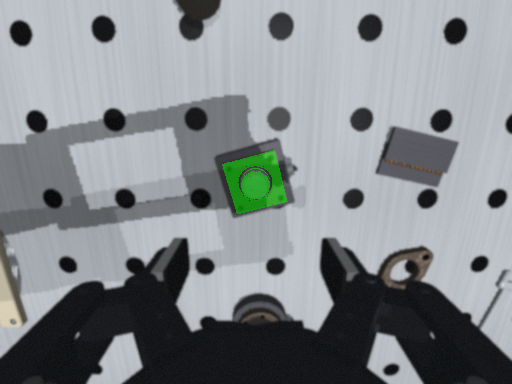

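Request:
apply_moves(rows=[[30,-9,0,0,0,0],[50,-14,10,0,0,0],[55,-16,20,0,0,0],[45,-13,20,0,0,0],[21.3,-5.9,10,0,0,0]])

```text
time: 32.17
tool_pos: [411.4, 330.9, 126.5]
tcp_rot: [-179.9, 0.0, 90.1]
ft_force: [0.7, -0.6, -0.1]
finger_gap: 74.4
grip_force: 0.0
```

Request:
apply_moves(rows=[[0,0,0,0,0,0],[0,0,0,0,0,0],[0,0,0,0,0,0],[0,0,0,0,0,0],[0,0,0,0,0,0]])

```text
time: 32.8
tool_pos: [413.4, 328.7, 128.1]
tcp_rot: [180.0, -0.0, 89.9]
ft_force: [-0.2, -0.4, -0.5]
finger_gap: 73.9
grip_force: 0.0
```

```bash
python3 meas.py lt long,413,329,82,95,45 2>/dev/null; python3 plan.py 413,329,48,90,5
```

```text
pose [413.3 328.7 128. ] [ 1.7998e+02 -1.0000e-02  8.9950e+01] table z 0.9
long n 1339 z 90.0 mean [412.3 329.1] circ [412.4 329.2] 24.0 rect [412.3 329.3] [47.  47.2] 67.4 longax 89.1
-> 413,329,48,90,5
[[0.1,-0.1,16.0,0.0001,-0.0,-0.0002],[0.1,-0.1,16.0,0.0001,-0.0,-0.0002],[0.1,-0.1,16.0,0.0001,-0.0,-0.0002],[0.1,-0.1,16.0,0.0001,-0.0,-0.0002],[0.1,-0.1,16.0,0.0001,-0.0,-0.0002]]
```

Request:
apply_moves(rows=[[0.4,-0.9,15,0,0,0],[0,0,30,0,0,0],[0,0,25,0,0,0],[0,0,10,0,0,0],[0,0,0,0,0,0]])

```text
time: 33.48
tool_pos: [411.4, 329.0, 46.8]
tcp_rot: [-179.9, 0.1, 90.0]
ft_force: [-0.4, 0.1, 0.5]
finger_gap: 73.9
grip_force: 0.0
```

Request:
apply_moves(rows=[[0,0,0,0,0,0],[0,0,0,0,0,0],[0,0,0,0,0,0],[0,0,0,0,0,0],[0,0,0,0,0,0]], fingers=35, grip_force=60)

```text
time: 34.1
tool_pos: [412.8, 330.1, 49.3]
tcp_rot: [179.9, -0.1, 90.0]
ft_force: [-2.5, 0.5, 6.7]
finger_gap: 46.7
grip_force: 61.0
```

Request:
apply_moves(rows=[[0,0,0,0,0,0],[0,0,-20,0,0,0],[0,0,-50,0,0,0],[0,0,-30,0,0,0],[0,0,0,0,0,0]])

```text
time: 34.72
tool_pos: [413.9, 330.6, 150.7]
tcp_rot: [179.7, -0.2, 90.0]
ft_force: [0.9, -0.0, -3.7]
finger_gap: 46.8
grip_force: 62.9
```

Request:
apply_moves(rows=[[0,0,0,0,0,0],[0,0,0,0,0,0],[0,0,0,0,0,0],[0,0,0,0,0,0],[0,0,0,0,0,0]])

```text
time: 35.35
tool_pos: [412.1, 329.4, 147.6]
tcp_rot: [-180.0, 0.0, 90.0]
ft_force: [0.3, -0.7, -4.2]
finger_gap: 47.3
grip_force: 62.8
```

```bash
python3 hand.py lt2 34 50;python3 plan.py 472,127.8,146,90
```

```text
bore rel world [ 1.5 -0.8] 20.7
pose [412.1 329.4 147.7] z hist (array([ 538,  535,  739, 2082,  345,  102,  157,  219]), array([34., 36., 38., 40., 42., 44., 46., 48., 50.]))
-> 472,127.8,146,90
[[-40.3,12.0,0.3,-0.0,0.0,-0.0],[-40.3,12.0,0.3,-0.0,0.0,-0.0],[-40.3,12.0,0.3,-0.0,0.0,-0.0],[-40.3,12.0,0.3,-0.0,0.0,-0.0],[-40.3,12.0,0.3,-0.0,0.0,-0.0]]
```

Request:
apply_moves(rows=[[-30,9,0,0,0,0],[-50,15,0,0,0,0],[-55,16,0,0,0,0],[-40,12,0,0,0,0],[-20,6,10,0,0,0]])

```text
time: 36.02
tool_pos: [471.5, 132.4, 138.9]
tcp_rot: [179.8, -0.0, 89.9]
ft_force: [-0.4, 0.2, -3.9]
finger_gap: 47.0
grip_force: 62.8
```

Request:
apply_moves(rows=[[-6.3,1.4,15,0,0,0],[0,0,10,0,0,0],[0,0,0,0,0,0],[0,0,0,0,0,0],[0,0,0,0,0,0]])

```text
time: 36.65
tool_pos: [471.8, 128.7, 113.4]
tcp_rot: [179.9, -0.0, 90.0]
ft_force: [-0.1, -0.3, -3.5]
finger_gap: 46.9
grip_force: 62.7
```

```bash
python3 plan.py 471.6,128.1,81.5,90,5
```

```text
-> 471.6,128.1,81.5,90,5
[[-0.1,-0.0,6.4,0.0002,-0.0,0.0002],[-0.1,-0.0,6.4,0.0002,-0.0,0.0002],[-0.1,-0.0,6.4,0.0002,-0.0,0.0002],[-0.1,-0.0,6.4,0.0002,-0.0,0.0002],[-0.1,-0.0,6.4,0.0002,-0.0,0.0002]]
```

Request:
apply_moves(rows=[[-0.4,-0.2,8,0,0,0],[0,0,8,0,0,0],[0,0,8,0,0,0],[0,0,4,0,0,0],[0,0,2,0,0,0]])

```text
time: 37.28
tool_pos: [471.0, 127.6, 82.3]
tcp_rot: [-180.0, 0.0, 90.0]
ft_force: [0.5, 0.2, -2.9]
finger_gap: 47.4
grip_force: 62.8
```

Request:
apply_moves(rows=[[0,0,1,0,0,0],[0,0,0,0,0,0],[0,0,0,0,0,0],[0,0,0,0,0,0],[0,0,0,0,0,0]])

```text
time: 37.9
tool_pos: [471.3, 127.7, 81.9]
tcp_rot: [180.0, -0.0, 90.0]
ft_force: [-0.4, 0.7, -3.7]
finger_gap: 46.8
grip_force: 62.8
```

Request:
apply_moves(rows=[[0,0,0.8,0,0,0],[0,0,0,0,0,0],[0,0,0,0,0,0],[0,0,0,0,0,0],[0,0,0,0,0,0]])

```text
time: 38.52
tool_pos: [471.4, 127.7, 81.3]
tcp_rot: [180.0, -0.0, 90.0]
ft_force: [-2.9, -0.5, 4.5]
finger_gap: 47.0
grip_force: 63.2
```

Request:
apply_moves(rows=[[0,0,0,0,0,0],[0,0,0,0,0,0],[0,0,0,0,0,0],[0,0,0,0,0,0],[0,0,0,0,0,0]], fingers=75)

```text
time: 39.15
tool_pos: [471.3, 127.7, 81.0]
tcp_rot: [180.0, 0.0, 90.0]
ft_force: [0.5, 0.2, 0.7]
finger_gap: 75.1
grip_force: 0.0
```

Request:
apply_moves(rows=[[0,0,-20,0,0,0],[0,0,-50,0,0,0],[0,0,-50,0,0,0],[-50,20,-20,0,0,0],[-60,20,0,0,0,0]])

```text
time: 39.78
tool_pos: [513.0, 18.0, 224.2]
tcp_rot: [179.7, 0.0, 90.2]
ft_force: [0.2, -1.1, 0.1]
finger_gap: 75.0
grip_force: 0.0
```

Request:
apply_moves(rows=[[-20,20,0,0,0,0],[0,0,0,0,0,0],[0,0,0,0,0,0],[0,0,0,0,0,0],[0,0,0,0,0,0]])

```text
time: 40.4
tool_pos: [530.8, -0.7, 221.1]
tcp_rot: [180.0, -0.0, 90.1]
ft_force: [-0.0, 0.6, -0.9]
finger_gap: 75.1
grip_force: 0.0
```

```bash
python3 meas.py lt3 long,473,128,115,130,50 sqfl,473,128,27,36,55 oval,681,-5,8,17,60
python3 - <<'E'
from meas import *
P=np.load('w_lt3.npy')
ok=np.isfinite(P).all(2)&(P[...,2]>8)&(P[...,2]<17)&(np.hypot(P[...,0]-681,P[...,1]+5)<60)
cs,h=cv2.findContours(ok.astype(np.uint8),cv2.RETR_CCOMP,cv2.CHAIN_APPROX_NONE)
for k in range(len(cs)):
    if len(cs[k])>5:
        e=np.array([P[v,u,:2] for u,v in cs[k][:,0]],np.float32); print(h[0][k][3]>=0,np.round(cv2.minEnclosingCircle(e)[0],1),round(cv2.minEnclosingCircle(e)[1],1))
E
```

```text
pose [530.8  -0.9 221.1] [179.99  -0.    90.06] table z 1.0
long n 1081 z 121.9 mean [470.6 127.2] circ [471.2 126.3] 24.4 rect [471.7 125.6] [47.6 47.1] 1.1 longax 134.8
sqfl n 1139 z 32.6 mean [483.9 120.5] circ [472.8 127.5] 43.3 rect [472.2 127. ] [62.7 62.4] 15.6 longax 56.8
oval n 1331 z 12.6 mean [681.   -4.2] circ [681.4  -4.7] 45.7 rect [681.4  -5.4] [80.8 59.6] 10.7 longax -138.8
False [681.4  -4.7] 45.7
True [681.5  -4.7] 21.7
```

View pics/w_lt3.png

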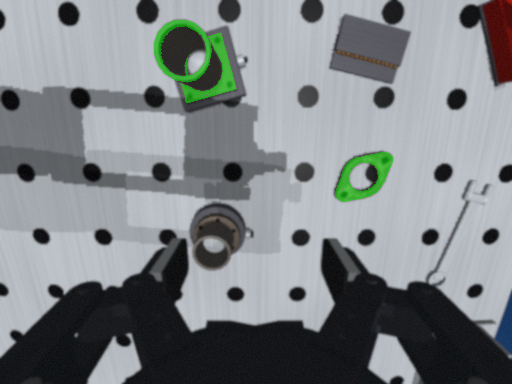

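```bash
python3 plan.py 681.4,-4.7,50,41.2,5
```

```text
-> 681.4,-4.7,50,41.2,5
[[-0.8,30.1,34.2,0.0,-0.0,0.1705],[4.3,29.8,34.2,0.0,-0.0,0.1705],[9.3,28.6,34.2,0.0,-0.0,0.1705],[14.1,26.6,34.2,0.0,-0.0,0.1705],[18.4,23.9,34.2,0.0,-0.0,0.1705]]
```

Request:
apply_moves(rows=[[-0.8,30.1,34,0,0,0.1705],[4.3,29.8,34,0,0,0.1705],[9.3,28.6,34,0,0,0.1705],[14.1,26.6,34,0,0,0.1705],[18.4,23.9,34,0,0,0.1705]])

```text
time: 41.08
tool_pos: [682.4, -5.1, 49.9]
tcp_rot: [180.0, -0.0, 40.9]
ft_force: [0.4, -1.3, -0.2]
finger_gap: 75.1
grip_force: 0.0
```

Request:
apply_moves(rows=[[0,0,15,0,0,0],[0,0,15,0,0,0],[0,0,0,0,0,0],[0,0,0,0,0,0],[0,0,0,0,0,0]])

```text
time: 41.7
tool_pos: [682.4, -5.6, 22.9]
tcp_rot: [179.9, -0.1, 41.2]
ft_force: [0.1, -0.3, 0.4]
finger_gap: 74.9
grip_force: 0.0
```

```bash
python3 plan.py 681.4,-4.7,-1.7,41.2,5
```

```text
-> 681.4,-4.7,-1.7,41.2,5
[[-0.0,-0.3,4.9,0.0004,-0.0004,-0.0001],[-0.0,-0.3,4.9,0.0004,-0.0004,-0.0001],[-0.0,-0.3,4.9,0.0004,-0.0004,-0.0001],[-0.0,-0.3,4.9,0.0004,-0.0004,-0.0001],[-0.0,-0.3,4.9,0.0004,-0.0004,-0.0001]]
```

Request:
apply_moves(rows=[[0,-1,9,0,0,0],[0,0,9,0,0,0],[0,0,5,0,0,0],[0,0,0,0,0,0],[0,0,0,0,0,0]])

```text
time: 42.32
tool_pos: [681.0, -4.8, -1.9]
tcp_rot: [180.0, -0.0, 41.1]
ft_force: [0.4, 0.2, -0.0]
finger_gap: 74.8
grip_force: 0.0
```

Request:
apply_moves(rows=[[0,0,0,0,0,0],[0,0,0,0,0,0],[0,0,0,0,0,0],[0,0,0,0,0,0],[0,0,0,0,0,0]], fingers=50, grip_force=60)

```text
time: 42.95
tool_pos: [681.6, -4.8, -0.6]
tcp_rot: [179.9, -0.1, 41.1]
ft_force: [-1.6, -0.5, 4.9]
finger_gap: 57.3
grip_force: 62.6
```

Request:
apply_moves(rows=[[0,0,-20,0,0,0],[0,0,-50,0,0,0],[0,0,-60,0,0,0],[0,0,-50,0,0,0],[0,0,-20,0,0,0]])

```text
time: 43.58
tool_pos: [682.9, -4.9, 203.9]
tcp_rot: [179.7, -0.3, 41.1]
ft_force: [0.7, -0.6, -1.4]
finger_gap: 57.3
grip_force: 64.7
```

Request:
apply_moves(rows=[[0,0,0,0,0,0],[0,0,0,0,0,0],[0,0,0,0,0,0],[0,0,0,0,0,0],[0,0,0,0,0,0]])

```text
time: 44.2
tool_pos: [680.6, -4.8, 197.2]
tcp_rot: [-180.0, 0.0, 41.1]
ft_force: [-0.6, -0.2, -2.6]
finger_gap: 56.9
grip_force: 64.7
```

```bash
python3 hand.py ov 3 21;python3 plan.py 470.5,126.6,165,41.2,10
```

```text
bore rel world [ 1.2 -0.7] 20.9
pose [680.7  -4.8 197.5] z hist (array([ 180,  165,  230,  295, 4857, 1880,  124,  111,  122]), array([ 3.,  5.,  7.,  9., 11., 13., 15., 17., 19., 21.]))
-> 470.5,126.6,165,41.2,10
[[-7.2,-23.7,3.3,-0.0,0.0,-0.0001],[-7.2,-23.7,3.3,-0.0,0.0,-0.0001],[-7.2,-23.7,3.3,-0.0,0.0,-0.0001],[-7.2,-23.7,3.3,-0.0,0.0,-0.0001],[-7.2,-23.7,3.3,-0.0,0.0,-0.0001]]
[[-7.2,-23.7,3.3,-0.0,0.0,-0.0001],[-7.2,-23.7,3.3,-0.0,0.0,-0.0001],[-7.2,-23.7,3.3,-0.0,0.0,-0.0001],[-7.2,-23.7,3.3,-0.0,0.0,-0.0001],[-7.2,-23.7,3.3,-0.0,0.0,-0.0001]]
```

View pics/h_ov.png

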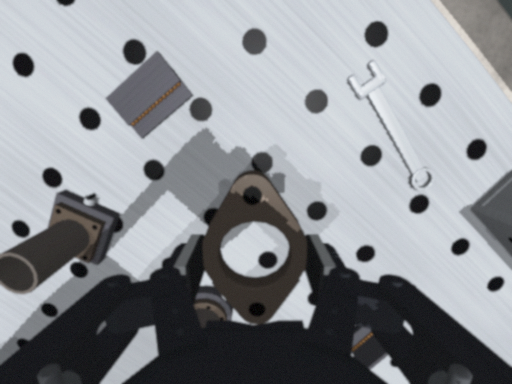

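Request:
apply_moves(rows=[[-7,-25,0,0,0,0],[-12,-40,0,0,0,0],[-15,-50,0,0,0,0],[-15,-50,10,0,0,0],[-12,-40,15,0,0,0]])

```text
time: 44.88
tool_pos: [499.0, 110.4, 173.5]
tcp_rot: [179.9, -0.1, 41.2]
ft_force: [-0.7, 0.0, -1.9]
finger_gap: 57.6
grip_force: 64.8
```

Request:
apply_moves(rows=[[-7,-23,15,0,0,0],[-3.3,-9.8,7,0,0,0],[0,0,0,0,0,0],[0,0,0,0,0,0],[0,0,0,0,0,0]])

```text
time: 45.5
tool_pos: [471.8, 126.9, 151.7]
tcp_rot: [180.0, -0.1, 41.1]
ft_force: [0.5, 0.4, -2.2]
finger_gap: 57.4
grip_force: 64.8
```

Request:
apply_moves(rows=[[0,0,0,0,0,0],[0,0,0,0,0,0],[0,0,0,0,0,0],[0,0,0,0,0,0],[0,0,0,0,0,0]])

```text
time: 46.12
tool_pos: [470.7, 127.4, 151.0]
tcp_rot: [180.0, -0.0, 41.1]
ft_force: [-0.3, -0.4, -2.7]
finger_gap: 57.1
grip_force: 64.8
```

```bash
python3 hand.py ov3 3 21;python3 plan.py 470.6,127.4,122.5,41.1,5
```

```text
bore rel world [ 1.3 -0.7] 20.8
pose [470.7 127.4 151. ] z hist (array([ 167,  172,  206,  251, 3261, 3552,  120,  119,  109]), array([ 3.,  5.,  7.,  9., 11., 13., 15., 17., 19., 21.]))
-> 470.6,127.4,122.5,41.1,5
[[-0.0,-0.0,5.7,0.0,0.0,0.0002],[-0.0,-0.0,5.7,0.0,0.0,0.0002],[-0.0,-0.0,5.7,0.0,0.0,0.0002],[-0.0,-0.0,5.7,0.0,0.0,0.0002],[-0.0,-0.0,5.7,0.0,0.0,0.0002]]
```

View pics/h_ov3.png

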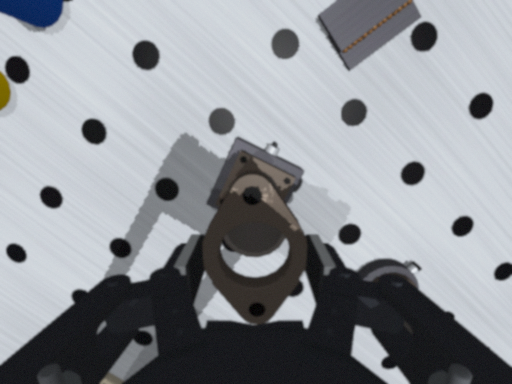

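Request:
apply_moves(rows=[[0,0,10,0,0,0],[0,0,10,0,0,0],[0,0,5,0,0,0],[0,0,2.5,0,0,0],[0,0,0,0,0,0]])

```text
time: 46.8
tool_pos: [470.6, 127.3, 123.3]
tcp_rot: [-180.0, 0.0, 41.1]
ft_force: [-0.1, -0.3, -2.5]
finger_gap: 57.0
grip_force: 64.8
```

Request:
apply_moves(rows=[[0,0,0,0,0,0],[0,0,0.8,0,0,0],[0,0,0,0,0,0],[0,0,0,0,0,0],[0,0,0,0,0,0]])

```text
time: 47.42
tool_pos: [470.8, 127.4, 122.7]
tcp_rot: [180.0, -0.0, 41.1]
ft_force: [0.2, -0.1, -2.0]
finger_gap: 57.5
grip_force: 64.8
```

Request:
apply_moves(rows=[[0,0,0.7,0,0,0],[0,0,0,0,0,0],[0,0,0,0,0,0],[0,0,0,0,0,0],[0,0,0,0,0,0]])

```text
time: 48.05
tool_pos: [470.7, 127.4, 122.0]
tcp_rot: [180.0, 0.0, 41.1]
ft_force: [-0.5, 1.1, -2.5]
finger_gap: 57.1
grip_force: 64.8
```

Request:
apply_moves(rows=[[0,0,0.7,0,0,0],[0,0,0,0,0,0],[0,0,0,0,0,0],[0,0,0,0,0,0],[0,0,0,0,0,0]])

```text
time: 48.68
tool_pos: [470.8, 127.4, 121.4]
tcp_rot: [180.0, -0.0, 41.1]
ft_force: [-0.1, 0.5, -1.0]
finger_gap: 56.7
grip_force: 64.9
```

Request:
apply_moves(rows=[[0,0,0.6,0,0,0],[0,0,0,0,0,0],[0,0,0,0,0,0],[0,0,0,0,0,0],[0,0,0,0,0,0]])

```text
time: 49.3
tool_pos: [471.0, 127.5, 121.3]
tcp_rot: [180.0, -0.0, 41.1]
ft_force: [-2.9, -1.0, 5.1]
finger_gap: 57.1
grip_force: 65.5
```

Contact made; release and back off, then check.

Request:
apply_moves(rows=[[0,0,0,0,0,0],[0,0,0,0,0,0],[0,0,0,0,0,0],[0,0,0,0,0,0],[0,0,0,0,0,0]], fingers=75)

```text
time: 49.92
tool_pos: [470.7, 127.3, 120.6]
tcp_rot: [-180.0, 0.0, 41.1]
ft_force: [0.6, -0.1, -0.3]
finger_gap: 75.0
grip_force: 0.0
```

Request:
apply_moves(rows=[[0,0,-15,0,0,0],[0,0,-40,0,0,0],[0,0,-50,0,0,0],[-50,0,-20,0,0,0],[-40,0,0,0,0,0]])

```text
time: 50.55
tool_pos: [403.4, 67.6, 249.3]
tcp_rot: [179.8, -0.2, 41.2]
ft_force: [0.1, -0.1, 0.1]
finger_gap: 75.0
grip_force: 0.0
```

Request:
apply_moves(rows=[[-20,0,0,0,0,0],[0,0,0,0,0,0],[0,0,0,0,0,0],[0,0,0,0,0,0],[0,0,0,0,0,0]])

```text
time: 51.18
tool_pos: [388.1, 55.4, 245.5]
tcp_rot: [-180.0, 0.0, 41.2]
ft_force: [0.1, 0.3, 0.2]
finger_gap: 74.9
grip_force: 0.0
```

```bash
python3 meas.py fin oval,471,127,128,140,60 sqfl,473,128,27,36,55 short,479,-85,70,85,45
python3 - <<'E'
from meas import *
P=np.load('w_fin.npy')
ok=np.isfinite(P).all(2)&(P[...,2]>128)&(P[...,2]<140)&(np.hypot(P[...,0]-472,P[...,1]-127)<60)
q=P[ok]; A=np.c_[q[:,:2],np.ones(len(q))]; print('tilt',np.linalg.lstsq(A,q[:,2],rcond=None)[0][:2])
cs,h=cv2.findContours(ok.astype(np.uint8),cv2.RETR_CCOMP,cv2.CHAIN_APPROX_NONE)
for k in range(len(cs)):
    if len(cs[k])>8:
        e=np.array([P[v,u,:2] for u,v in cs[k][:,0]],np.float32); print(h[0][k][3]>=0,np.round(cv2.minEnclosingCircle(e)[0],1),round(cv2.minEnclosingCircle(e)[1],1))
E
```

```text
pose [388.   55.3 245.5] [-1.7997e+02  3.0000e-02  4.1180e+01] table z 0.9
oval n 3343 z 134.5 mean [473.5 128.3] circ [472.9 126.3] 45.5 rect [472.1 126.8] [80.6 60. ] 75.3 longax -136.5
sqfl n 74 z 32.7 mean [447.9 141.6] circ [462.3 133.5] 31.6 rect [464.  136.1] [29.  63.2] 57.2 longax 155.7
short n 526 z 76.7 mean [480.3 -84.5] circ [479.9 -85. ] 24.6 rect [480.1 -84.6] [47.8 46.7] 63.6 longax 96.0
tilt [-0.00100093 -0.00104411]
False [472.9 126.3] 45.5
True [471.9 126.2] 20.7
```

View pics/w_fin.png

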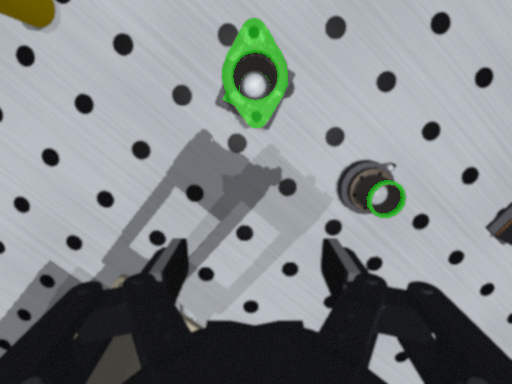

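The oval flange at (254,72) lies flat and centred on the tube, and the round stack at (375,190) stands square. Handing in.

```bash
python3 -c "
from bench import job
print(job.hand_in())"
```

```text
the job is handed in; nothing more can be done
None
```

I built both stacks and handed the job in at about 51 s of the 131 s allowed. In my last camera checks every part was seated flat, within about 3 mm of its spigot's axis and at the right height; the hand-in did not return a verdict.

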